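Hang the drawplate and the burnishing paddle on their easel pegs

TASK

Put the two jeweller's tools away: hang the red-handled drawplate by its eye on the peg of the red stand and the blue-handled burnishing paddle by its eye on the peg of the blue stand, each pushed fully home so that it lies against the sloping back rest and hangs down the slope. Let go of both, and leave the other things on the bench where they are.

Things in the scene. Friction and masses are not known exactly. Their poses are not given: they have to be found in the camera images.
- red_tool: Loose drawplate, about 0.2 kg: red grip, steel eye at one end, flat 44 mm wide steel plate with six dark holes at the other. Lies flat; origin on its flat underside, x towards the eye, z up. Grip: bar 28 mm wide (y), 18 mm high, x = -60 to +44 mm. Neck 18 mm wide, 10 mm high. Far end at x = -100 mm, 8 mm thick.
- red_eye (a point): Centre of the bore of the red tool's eye (tool frame x = 75, y = 0, z = 5 mm). The eye is a ring of 38 mm outer diameter, 10 mm thick, its underside level with the tool's, with an 18 mm through bore.
- red_peg: Fixed sloping back rest of the red stand (red cross bars) with a brass peg, 10 mm diameter, 45 mm long, round tip. Origin at the peg's foot on the rest's face, 190 mm above the table. z along the peg, out of the face, leaning 40 degrees from vertical to the stand's front; x straight up the slope; y level. Face: 32 mm wide, x = -100 to +25 mm; flush bars 85 mm wide at x = -92, 50 mm at x = 16.
- red_stand: Fixed wooden easel that carries the red peg: foot 110 x 80 x 12 mm, 30 mm wide post. Origin on the table right under the peg's foot; z up, its front faces -x.
- red_seat (a point): Point on the red peg's axis 5 mm out from the face. The eye of a tool hung flat against the face rests here, up to 4 mm lower along the slope; the tool's lower end overhangs the rest.
- blue_tool: Loose burnishing paddle, about 0.14 kg: blue grip, pale wooden eye at one end, 34 mm wide round-ended wooden blade at the other. Lies flat; origin on its flat underside, x towards the eye, z up. Grip: bar 28 mm wide (y), 18 mm high, x = -60 to +44 mm. Neck 18 mm wide, 10 mm high. Far end at x = -113 mm, 12 mm thick.
- blue_eye (a point): Centre of the bore of the blue tool's eye (tool frame x = 75, y = 0, z = 5 mm). The eye is a ring of 38 mm outer diameter, 10 mm thick, its underside level with the tool's, with an 18 mm through bore.
- blue_peg: Fixed sloping back rest of the blue stand (blue cross bars) with a brass peg, 10 mm diameter, 45 mm long, round tip. Origin at the peg's foot on the rest's face, 190 mm above the table. z along the peg, out of the face, leaning 40 degrees from vertical to the stand's front; x straight up the slope; y level. Face: 32 mm wide, x = -100 to +25 mm; flush bars 85 mm wide at x = -92, 50 mm at x = 16.
- blue_stand: Fixed wooden easel that carries the blue peg: foot 110 x 80 x 12 mm, 30 mm wide post. Origin on the table right under the peg's foot; z up, its front faces -x.
- blue_seat (a point): Point on the blue peg's axis 5 mm out from the face. The eye of a tool hung flat against the face rests here, up to 4 mm lower along the slope; the tool's lower end overhangs the rest.
- tin: Loose bystander beside the red tool: aluminium tin with white lid, 42 mm diameter, 45 mm high; origin under its centre.
- jar: Loose bystander beside the blue tool: amber jar with white cap, 42 mm diameter, 52 mm high; origin under its centre.
- ring_box: Loose bystander: closed red jewellery box 70 x 70 x 40 mm; origin under its centre.
- bottle: Loose bystander: white plastic bottle with yellow cap, 52 mm diameter, 130 mm high, standing between the two tools; origin under its centre.
- bangle: Loose bystander: brass bangle lying flat, 68 mm diameter, 20 mm high; origin under its centre.
- mandrel: Loose bystander: standing slender steel ring mandrel, 200 mm high, foot 56 mm diameter; origin under its centre.
- hammer: Loose bystander: hammer 180 mm long lying along its x, 88 mm wide at the head (at +x), 26 mm high; origin underneath, about the middle.
- form: Loose bystander: pale fish-shaped wooden form 130 mm long along x, 48 mm in diameter; origin underneath, near the middle.
Things that resemble listed ones, but are neither listed nor needed, are in the scene too. Leave any turquoise look-alike of the red_tool alone.

How it is judged:
By the outcome, as a careful person would: the job done as asked, in the order asked, and still so for the second after the job is handed in, with the robot touching nothing.
It also fails if it takes over 64 s, if anything falls off the work surface, if the arm or the gripper's body presses on something with over 40 N, if the wrist force passes 120 N, or if a joint passes its speed limit or range.

ROBOT

A 7-joint arm with a two-finger parallel gripper is mounted at the origin on the work surface. World frame = base frame: x ahead of the robot, y to its left, z up, the work surface at z = 0. Lengths are in m, angles in rad, forces in N, time in s.
With the tool pointing down it reaches from about 0.4 to 0.9 m from the base axis. Payload 5.5 kg.
Tool frame: the origin (TCP) lies between the finger pads, 19 mm behind the fingertips; this is the grasp point; z points along the fingers, y is the line along which they close (so a half turn about z gives the same grasp; the last joint's range is limited). The gripper opens to 92 mm and grips with 3 to 60 N. Pads are 19 mm wide; open, the fingers measure 130 mm over their backs; the gripper's body (75 mm by 190 mm) begins 47 mm behind the grasp point.
Start: joints at [1.367, 0.501, -0.427, 1.55, 0.221, 1.138, -0.21], TCP at [0.293, -0.58, 0.246] pointing down, gripper open.
Joint ranges: [-2.88, 2.88], [-0.31, 2.03], [-1.54, 1.56], [0.2, 2.42], [-1.41, 4.55], [0.19, 2.02], [-2.57, 2.57]. Speed limits (rad/s): [2.57, 2.57, 3.14, 3.14, 3.14, 3.14, 3.14].

INTERFACE

Orientations are given as [roll, pitch, yaw] about the fixed x, y, z axes, in that order (R = Rz(yaw) Ry(pitch) Rx(roll)).
In Python, from plant import arm gives the robot as it stands.
- The arm moves only by the tool step_arm, never from a script. Its argument "series" is one flat list of numbers, 5 for each row, row after row: the closure, from -1 (fully open) to 1 (shut), then the shift along the tool's x, y, z scaled (see below), then the turn about the tool's z scaled (see below). In form: [fingers, x, y, z, twist, fingers, x, y, z, twist, ...]. A call has 1 to 12 rows; each row shifts and turns the commanded pose from where the row before left it, along the tool's axes as they then stand; what a row does not reach is not made up. The controller multiplies each number of a shift by 0.025 m and each number of a turn by 0.12 rad. A row lasts 1/10 s, in which the tool goes at most 50 mm and 8.59 degrees, less where a joint would pass 70% of its speed; a pose out of reach is approached as far as the arm can. A call with a number of a shift or a turn outside -1 to 1 is refused whole. A call with a gripper value outside its range is refused whole. The fingers move at their own pace and stop on an object; the grip force is fixed at half the most. Time passes only in rows, so rows that do not move let the fingers close. It gives the time, the measured TCP pose, the force, the opening and the grip force at its end, in the units of the state.
- arm.get_state(): the state, without advancing time (a new reading comes with each control period).
- arm.get_image(name): name is "side" or "top" or "wrist"; returns a dict with "img" (400x640x3 uint8, blue, green, red), "range_z" (400x640 float32, m along the optical axis (not along the pixel's ray), 0 where there is no reading), "fx", "fy", "cx", "cy" (pixels), "R" (3x3) and "t" (3): a world point X has camera coordinates R X + t. Camera axes: x right, y down, z forward; pixel columns grow to the right and rows downward; lengths in m; the calibration is good to about 2 mm. The wrist camera is an equidistant fisheye: a pixel r from the principal point sees the ray r / f radians off the axis. A picture is of the moment at which its call begins.
- arm.close_job(): hands the job in; it is judged then, once.
The state is a dict: "clock": time; "joint_pos": joint angles; "joint_velocities": joint speeds; "tau": joint torques, N m; "tool_pos": TCP position; "ee_rot": TCP orientation; "ft_force": force on the tool from outside, world axes, zero at the start; "wrist_torque": the same for the moment, N m; "grip_width": opening from 0.0 (shut) to 1.0 (fully open); "grip_force": force on a finger pad.
Only numpy, scipy, OpenCV 4.12 (cv2) and the standard library are available. Lean on these libraries where they do the work, as an engineer would, in place of code of your own. Each camera call takes 0.05 s, during which the arm holds its last target. There are 200 camera calls.

## Working session

There is one attempt and no reset: what is moved stays moved. The work goes in short steps, Python scripts to look and compute and a tool call to move; the robot and the scene stay as the last step left them, time stands still between calls to the robot, and variables do not carry over. Pictures are saved under pics/ and viewed, at most 13 in all, crops included, and the job is handed in when it is done.

Besides the shell and the picture viewer there is one more tool, called after "Emit:" by a JSON object that holds its "name" and its "arguments". step_arm: Moves the arm, as the interface text tells. Its arguments: {"type":"object","properties":{"series":{"type":"array","items":{"type":"number","minimum":-1,"maximum":1}}},"required":["series"]}

```bash
ls; mkdir -p pics; python3 - <<'E'
from plant import arm
import cv2,numpy as np
s=arm.get_state();print(s)
for n in("top","side"):
    d=arm.get_image(n);cv2.imwrite(f"pics/{n}0.png",d["img"]);np.savez(f"{n}0.npz",**d)
    print(n,d["fx"],d["fy"],d["cx"],d["cy"],d["R"],d["t"])
E
```

```text
pics
{'clock': 0.0, 'joint_pos': array([ 1.36720704,  0.50186772, -0.4267629 ,  1.55147396,  0.22077913,
        1.13828973, -0.21027304]), 'joint_velocities': array([-0.00150841,  0.00052135, -0.00029195, -0.00025494,  0.00076666,
       -0.00080514, -0.00130071]), 'tau': array([ 2.04573716e-04, -5.66592765e+01, -5.81611678e+00, -2.79107827e+01,
       -6.87666284e-02,  3.07239429e-02,  1.82181907e-04]), 'tool_pos': array([ 0.2921594 , -0.57987949,  0.24445338]), 'ee_rot': array([-3.13960553e+00, -7.61372722e-05,  4.66842197e-01]), 'ft_force': array([-0.27651824,  0.72105676,  0.1231139 ]), 'wrist_torque': array([ 0.00399524, -0.00666179,  0.01074127]), 'grip_force': 0.0, 'grip_width': 1.0000716379093608}
top 399.7778891198574 399.7778891198574 318.09938783945233 197.59641270528445 [[-0.00803356 -0.999963   -0.00307437]
 [-0.99220276  0.00835354 -0.1243539 ]
 [ 0.12437498  0.0020514  -0.99223317]] [0.0413717  0.48558817 1.17563147]
side 520.342956862963 520.342956862963 313.50330455918987 204.0799272588075 [[ 0.99822324 -0.05720777 -0.0166626 ]
 [-0.05011089 -0.65471294 -0.75421474]
 [ 0.03223772  0.75370965 -0.6564164 ]] [-0.44826001  0.11805161  1.76083327]
```

View pics/top0.png

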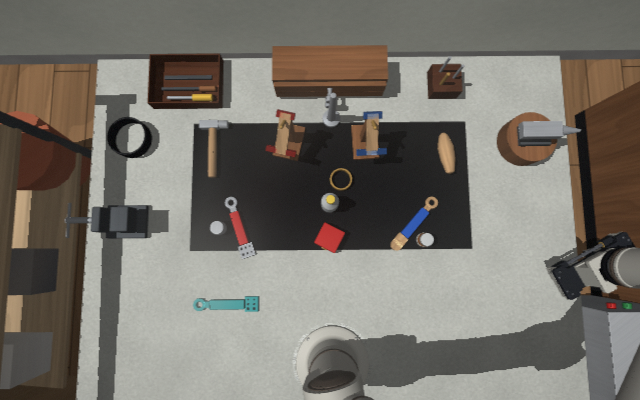

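View pics/side0.png

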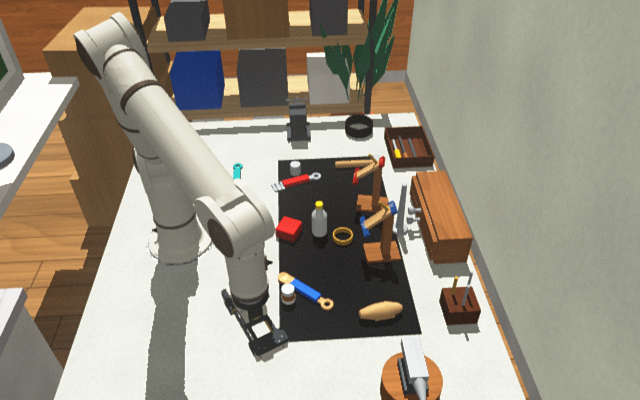

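The top view shows the red tool (eye about 231,202; plate about 247,250), the blue tool (eye 432,202; blade 400,241), and the stands near (288,135) and (370,135). The tin (217,228) and jar (426,240) are right beside the grips. The side view shows the arm clear of the objects, with both stands leaning down towards the robot. I'll measure these by colour and depth.

```bash
cat > h.py <<'E'
import numpy as np,cv2
def cloud(d):
    z=d["range_z"].astype(float);v,u=np.mgrid[:400,:640]
    P=np.stack([(u-d["cx"])/d["fx"]*z,(v-d["cy"])/d["fy"]*z,z],-1)
    return (P-d["t"])@d["R"]          # R^T (P-t)
def pix(d,X):
    c=d["R"]@np.array(X)+d["t"];return d["fx"]*c[0]/c[2]+d["cx"],d["fy"]*c[1]/c[2]+d["cy"]
def masks(d):
    h=cv2.cvtColor(d["img"],cv2.COLOR_BGR2HSV).astype(int);H,S,V=h[...,0],h[...,1],h[...,2]
    return {"red":((H<6)|(H>174))&(S>150)&(V>80),"blue":(H>105)&(H<125)&(S>140)&(V>70)}
E
python3 - <<'E'
from h import *
for n in("top","side"):
    d=dict(np.load(f"{n}0.npz"));W=cloud(d);m=masks(d)
    for c in m:
        k=m[c]&(d["range_z"]>0)&(W[...,2]>-.02)&(W[...,2]<.35)&(W[...,0]>.3)&(W[...,0]<1)&(abs(W[...,1])<.45)
        nn,l,st,ce=cv2.connectedComponentsWithStats(k.astype(np.uint8),connectivity=8)
        for i in range(1,nn):
            if st[i,4]<12: continue
            P=W[l==i];r=cv2.minAreaRect((P[:,:2]*1000).astype(np.float32))
            print(n,c,st[i],"med",np.median(P,0).round(3),"z",np.percentile(P[:,2],[5,95]).round(3),"rect",np.round(r[0],1),np.round(r[1],1),round(r[2],1))
    for nm,(u,v) in dict(top=dict(tin=(217,228),jar=(426,240),bottle=(330,202),reye=(231,197),beye=(432,202),box=(330,237),pegr=(288,122),mandrel=(331,95)),side=dict(tin=(295,165),jar=(288,289),bottle=(319,206))) [n].items():
        print(n,nm,W[v,u].round(3))
d=dict(np.load("top0.npz"))["img"]
a=cv2.resize(d[95:165,255:395],None,fx=5.7,fy=5.7,interpolation=cv2.INTER_CUBIC)
cv2.imwrite("pics/st.png",a)
E
```

```text
top red [277 111   5   6  17] med [0.694 0.142 0.201] z [0.196 0.206] rect [690.6 139.4] [11.3 11.2] 86.9
top red [288 113   6   7  20] med [0.683 0.105 0.202] z [0.195 0.205] rect [685.8 106.4] [17.3 10.4] 27.4
top red [266 145  10   8  48] med [0.613 0.171 0.131] z [0.125 0.136] rect [614.5 169. ] [25.7 15.7] 73.2
top red [286 150  10   7  58] med [0.6   0.113 0.131] z [0.124 0.135] rect [603.5 112.8] [26.7 23.8] 67.7
top red [230 211  17  33 255] med [0.4   0.28  0.017] z [0.014 0.021] rect [398.7 279.8] [98.7 24.8] 18.1
top red [314 222  31  31 556] med [0.367 0.006 0.039] z [0.033 0.043] rect [367.5   5.6] [70.9 69.6] 62.6
top blue [364 113   5   6  20] med [ 0.684 -0.09   0.201] z [0.195 0.206] rect [683.  -91.7] [11.6 10.7] 1.1
top blue [375 112   7   6  18] med [ 0.688 -0.127  0.203] z [0.195 0.207] rect [ 685.4 -123.5] [11.6 16.6] 2.4
top blue [377 148  10   7  52] med [ 0.604 -0.143  0.131] z [0.125 0.136] rect [ 604.9 -141.5] [17.1 26.3] 11.5
top blue [357 150   9   5  44] med [ 0.601 -0.084  0.131] z [0.127 0.135] rect [601.3 -84. ] [23.  11.6] 87.7
top blue [401 208  28 
[... 624 characters left out ...]
ect [396.  288.5] [110.4  61.6] 20.1
side red [276 216  26  25 457] med [ 0.364 -0.011  0.035] z [0.001 0.041] rect [369.2  21.9] [135.7  80.4] 82.1
side blue [391 202   5  12  34] med [ 0.685 -0.123  0.199] z [0.195 0.206] rect [ 684.9 -118. ] [43.3 11.6] 79.5
side blue [360 216   6   8  30] med [ 0.598 -0.082  0.127] z [0.056 0.133] rect [611.2 -16.7] [176.7  15.6] 80.7
side blue [362 226   8  11  48] med [ 0.601 -0.144  0.127] z [0.123 0.134] rect [611.7 -88.9] [146.5  23.3] 79.4
side blue [291 278  30  25 311] med [ 0.411 -0.261  0.014] z [-0.002  0.02 ] rect [ 408.8 -251. ] [ 44.7 113.3] 48.8
side tin [0.398 0.334 0.039]
side jar [ 0.359 -0.283  0.048]
side bottle [ 0.468 -0.011  0.127]
```

View pics/st.png

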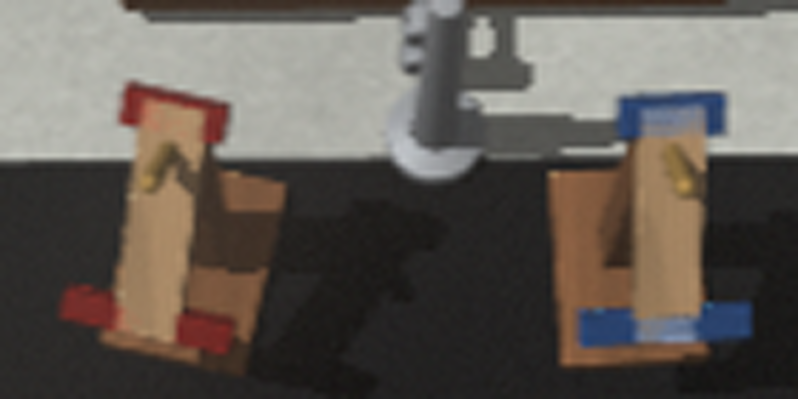

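The crop shows the red stand turned about -12° and the blue one nearly square. The red peg foot is at about full-image (284.5,121.3) with its tip at (281.3,127.5); the blue foot is at (372.9,121.7) with its tip at (375,127.6). Next I'll refine the stand poses by fitting the model of the bars and pegs to both views.

```bash
cat > fit.py <<'E'
from h import *
from scipy.optimize import minimize
c40,s40=np.cos(np.radians(40)),np.sin(np.radians(40))
def stand(p):  # peg frame -> world
    x,y,a=p;ca,sa=np.cos(a),np.sin(a);Rz=np.array([[ca,-sa,0],[sa,ca,0],[0,0,1]])
    R=Rz@np.array([[c40,0,-s40],[0,1,0],[s40,0,c40]])
    return R,np.array([x,y,.19])
def poly(d,Q,S=8):
    P=np.array([pix(d,q) for q in Q]);return np.round((P+.5)*S*16).astype(np.int32)
def cost(p,D,col,hb):
    R,t=stand(p);c=0
    for d,m in D:
        S=8;u0=[int(v)-45 for v in pix(d,t)]
        im=np.zeros((90*S,90*S),np.uint8)
        for X,w in((-92,85),(16,50)):
            for s in(1,-1):
                Q=[R@(np.array([X+a*hb,b,0])/1000)+t for a,b in((-1,s*16),(1,s*16),(1,s*w/2),(-1,s*w/2))]
                P=poly(d,Q)-np.array(u0)*S*16
                cv2.fillPoly(im,[P],255,shift=4)
        im=cv2.resize(im,(90,90),interpolation=cv2.INTER_AREA)/255.
        mm=m[u0[1]:u0[1]+90,u0[0]:u0[0]+90].astype(float)
        c+=(abs(cv2.GaussianBlur(im,(0,0),1)-cv2.GaussianBlur(mm,(0,0),1))**2).sum()
    return c
if __name__=="__main__":
    for col,p0 in(("red",(.676,.126,-.21)),("blue",(.673,-.11,.02))):
        for names in(("top",),("side",),("top","side")):
            D=[]
            for n in names:
                d=dict(np.load(f"{n}0.npz"));m=masks(d)[col];W=cloud(d);m=m&(W[...,0]>.55)
                D.append((d,m))
            r=min((minimize(lambda q:cost((q[0]/1000,q[1]/1000,q[2]/100),D,col,hb),[p0[0]*1000,p0[1]*1000,p0[2]*100],method="Nelder-Mead",options=dict(initial_simplex=np.array([p0[0]*1000,p0[1]*1000,p0[2]*100])+6*np.array([[0,0,0],[1,0,0],[0,1,0],[0,0,1.]]),xatol=.1,fatol=.01)) for hb in(6,8)),key=lambda r:r.fun)
            q=r.x;print(col,names,q.round(1),r.fun.round(2))
        R,t=stand((q[0]/1000,q[1]/1000,q[2]/100))
        for d,_ in D: print(" foot",np.round(pix(d,t),1),"tip",np.round(pix(d,R@[0,0,.045]+t),1))
    # tools: centroid+PCA of grip pixels
    for n in("top","side"):
        d=dict(np.load(f"{n}0.npz"));W=cloud(d);m=masks(d)
        for c in m:
            k=m[c]&(W[...,0]<.5)&(W[...,0]>.3)&(abs(W[...,1])>.15)&(W[...,2]>.013)&(W[...,2]<.024)
            P=W[k][:,:2];_,_,V=np.linalg.svd(P-P.mean(0));a=V[0]*np.sign(V[0][0])
            # slice medians for robustness
            e=(P-P.mean(0))@a;print(n,c,(P.mean(0)+a*(e.max()+e.min())/2).round(4),"len",np.ptp(e).round(4),"yaw",np.degrees(np.arctan2(a[1],a[0])).round(1))
E
python3 fit.py
```

```text
red ('top',) [675.7 126.2 -22.6] 5.16
red ('side',) [674.5 124.1 -19.9] 28.04
red ('top', 'side') [675.4 126.6 -21.7] 34.99
 foot [284.  120.3] tip [280.4 126.7]
 foot [377.5 161.9] tip [369.4 152.9]
blue ('top',) [ 672.9 -109.3    5.3] 3.71
blue ('side',) [ 669.9 -111.5    7.9] 17.56
blue ('top', 'side') [ 672.2 -109.9    4.9] 27.85
 foot [372.3 120.7] tip [374.9 127.3]
 foot [388.1 208.4] tip [379.5 200.5]
top red [0.3989 0.2792] len 0.0988 yaw 18.7
top blue [ 0.4092 -0.2548] len 0.1006 yaw -41.6
side red [0.3967 0.2731] len 0.101 yaw 20.4
side blue [ 0.4079 -0.2604] len 0.1009 yaw -43.3
```

Emit:
{"name": "step_arm", "arguments": {"series": [-0.1,0,0,0,0.58,-0.1,0,0,0,0.58,-0.1,1,-1,0,0,-0.1,1,-1,0,0,-0.1,1,-1,0,0,-0.1,1,-1,0,0,-0.1,1,-1,0,0,-0.1,1,-1,0,0,-0.1,1,-1,0,0,-0.1,1,-1,0,0,-0.1,1,-1,0,0,-0.1,1,-1,0,0]}}

```text
clock: 1.3
tool_pos: [0.449, -0.2619, 0.2453]
ee_rot: [-3.141, 0.0, 0.328]
ft_force: [0.5, -1.0, -0.1]
grip_width: 0.548
grip_force: 0.0
```

Emit:
{"name": "step_arm", "arguments": {"series": [-0.1,0.45,-1,0,0,-0.1,0.45,-1,0,0,-0.1,0.45,-1,0,0,-0.1,0.45,-1,0,0,-0.1,0.45,-1,0,0,-0.1,0.45,-1,0,0,-0.1,0.45,-1,0,0,-0.1,0.3,-1,0,0,-0.1,0.3,-1,0,0,-0.1,0.2,-1,0,0,-0.1,0,-1,0,0,-0.1,0,0,0,0]}}

```text
clock: 2.5
tool_pos: [0.4525, 0.0324, 0.2454]
ee_rot: [-3.141, 0.0, 0.333]
ft_force: [0.4, 0.1, 0.6]
grip_width: 0.551
grip_force: 0.0
```

Emit:
{"name": "step_arm", "arguments": {"series": [-0.1,-0.02,-1,0,0,-0.1,-0.02,-1,0,0,-0.1,-0.02,-1,0,0,-0.1,-0.02,-1,0.3,0,-0.1,-0.02,-1,0.3,0,-0.1,-0.02,-1,0.4,0,-0.1,-0.02,-1,0.5,0,-0.1,-0.02,-1,0.5,0,-0.1,-0.02,-1,0.5,0,-0.1,-0.02,-1,0.5,0,-0.1,0,0,0,0,-0.1,0,0,0,0]}}

```text
clock: 3.7
tool_pos: [0.3684, 0.2637, 0.1701]
ee_rot: [3.141, 0.001, 0.329]
ft_force: [0.5, -0.0, 0.0]
grip_width: 0.551
grip_force: 0.0
```

```bash
python3 - <<'E'
from plant import arm
from h import *
s=arm.get_state();print(s["tool_pos"],s["ee_rot"],s["joint_pos"].round(2))
d=arm.get_image("top");w=arm.get_image("wrist")
a=cv2.resize(d["img"][180:270,190:310],None,fx=4,fy=4,interpolation=cv2.INTER_CUBIC)
b=cv2.resize(w["img"],(576,360))
c=np.zeros((360,800,3),np.uint8);c[:,:480]=a[:360];c2=w["img"][20:380,160:480];c[:,480:]=c2
cv2.imwrite("pics/r1.png",c)
for p in((.3667,.268,.018),(.4,.279,.018),(.4775,.306,.01)):print(np.round(pix(d,p),1), )
print(w["fx"],w["cx"],w["cy"],w["R"].round(3),(-w["R"].T@w["t"]).round(4))
E
```

```text
[0.36837858 0.26365535 0.17012465] [3.14133899e+00 1.32250279e-03 3.28832283e-01] [ 0.06  0.33 -0.86  2.09  0.33  0.86 -2.23]
[241.9 238. ]
[238.4 227. ]
[230.5 201.9]
309.70691628693146 323.25322092794147 202.8516585491763 [[ 0.321 -0.947  0.002]
 [-0.908 -0.307  0.284]
 [-0.269 -0.093 -0.959]] [0.4417 0.2872 0.3088]
```

View pics/r1.png

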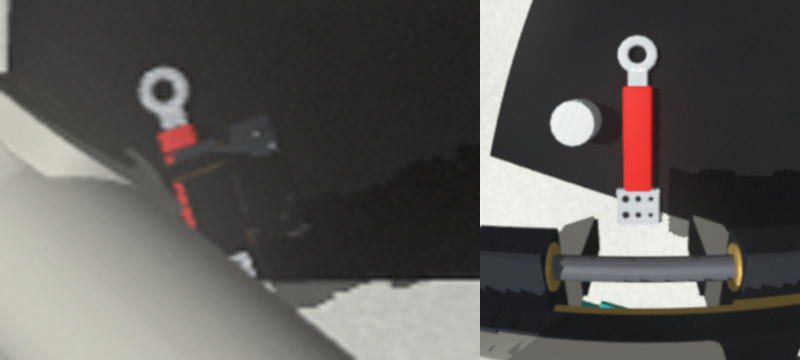

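The wrist view shows the tool aligned and between the open fingers, with its eye at full pixel (317,74). The grip runs from v=106 to v=209, and the tin is well to the left at (255,142). I'll check this against the model.

```bash
cat >> h.py <<'E'
def wray(w,u,v,z):
    x=np.array([u-w["cx"],v-w["cy"]]);r=np.hypot(*x);a=r/w["fx"]
    q=np.array([*(x/r*np.sin(a)),np.cos(a)]);C=-w["R"].T@w["t"];q=w["R"].T@q
    return C+q*(z-C[2])/q[2]
E
python3 - <<'E'
from plant import arm
from h import *
s=arm.get_state();w=arm.get_image("wrist");m=masks(w)["red"].astype(np.uint8)
n,l,st,ce=cv2.connectedComponentsWithStats(m);i=1+np.argmax(st[1:,4]);print(st[i])
e=wray(w,317,74,.01);g0=wray(w,317.5,106,.018);g1=wray(w,317.5,209,.018)
print("eye",e.round(4),"grip ends",g0.round(4),g1.round(4),"tin",wray(w,255,142,.045).round(4))
y=s["ee_rot"][2]
for n,p in(("eye",e),("g0",g0),("g1",g1)):
    dd=p[:2]-s["tool_pos"][:2];print(n,"in tool x,y",[(dd@[np.cos(y),np.sin(y)]).round(4),(dd@[np.sin(y),-np.cos(y)]).round(4)])
E
```

```text
[ 301  106   32  105 3151]
eye [0.4768 0.3042 0.01  ] grip ends [0.4473 0.2936 0.018 ] [0.3527 0.262  0.018 ] tin [0.4012 0.3347 0.045 ]
eye in tool x,y [np.float64(0.1151), np.float64(-0.0047)]
g0 in tool x,y [np.float64(0.0838), np.float64(-0.0041)]
g1 in tool x,y [np.float64(-0.016), np.float64(-0.0045)]
```

Emit:
{"name": "step_arm", "arguments": {"series": [-0.1,0,-0.17,1,0,-0.1,0,0,1,0,-0.1,0,0,1,0,-0.1,0,0,1,0,-0.1,0,0,1,0,-0.1,0,0,0.4,0,-0.1,0,0,0.3,0,-0.1,0,0,0.2,0,-0.1,0,0,0,0,-0.1,0,0,0,0]}}

```text
clock: 4.85
tool_pos: [0.3678, 0.2683, 0.0237]
ee_rot: [-3.141, -0.001, 0.328]
ft_force: [0.2, -0.6, 0.4]
grip_width: 0.548
grip_force: 0.0
```

Emit:
{"name": "step_arm", "arguments": {"series": [1,0,0,0,0,1,0,0,0,0,1,0,0,0,0,1,0,0,0,0,1,0,0,0,0,1,0,0,0,0]}}

```text
clock: 5.45
tool_pos: [0.3674, 0.2681, 0.0233]
ee_rot: [3.142, -0.001, 0.328]
ft_force: [-0.1, -1.0, 5.7]
grip_width: 0.304
grip_force: 30.0
```

Emit:
{"name": "step_arm", "arguments": {"series": [1,0,0,-0.4,0,1,0,0,-0.8,0,1,0,0,-1,0,1,0,0,-1,0,1,0,0,-1,0,1,0,0,-1,0,1,0,0,-1,0,1,0,0,-1,0,1,0,0,-1,0,1,0,0,-1,0,1,0,0,-1,0,1,0,0,-1,0]}}

```text
clock: 6.65
tool_pos: [0.3662, 0.2676, 0.3039]
ee_rot: [3.141, 0.001, 0.328]
ft_force: [0.6, -0.0, -2.9]
grip_width: 0.301
grip_force: 30.0
```

Emit:
{"name": "step_arm", "arguments": {"series": [1,0,0,0,0.9,1,0,0,0,0.9,1,0,0,0,0.9,1,0,0,0,0.9,1,0,0,0,0.97,1,0.5,0.2,0,0,1,0.8,0.3,0,0,1,0.8,0.3,0,0,1,0.8,0.3,0,0,1,0.5,0.2,0,0,1,0,0,0,0,1,0,0,0,0]}}

```text
clock: 7.85
tool_pos: [0.4428, 0.2178, 0.3027]
ee_rot: [-3.141, 0.002, -0.221]
ft_force: [0.7, -0.1, -2.0]
grip_width: 0.3
grip_force: 30.0
```

```bash
python3 - <<'E'
from plant import arm
from h import *
s=arm.get_state();print(s["tool_pos"],s["ee_rot"],s["joint_pos"].round(2),s["ft_force"])
w=arm.get_image("wrist");d=arm.get_image("side")
c=np.zeros((400,800,3),np.uint8);c[:,:400]=w["img"][:,120:520]
c[:,400:]=cv2.resize(d["img"][120:220,290:390],None,fx=4,fy=4,interpolation=cv2.INTER_CUBIC)
cv2.imwrite("pics/r2.png",c)
E
```

```text
[0.44282341 0.21777347 0.30272144] [-3.14124925e+00  1.52094693e-03 -2.21218845e-01] [ 0.2   0.2  -0.8   1.86  0.16  1.15 -2.45] [ 0.67351771 -0.14840553 -1.96812296]
```

View pics/r2.png

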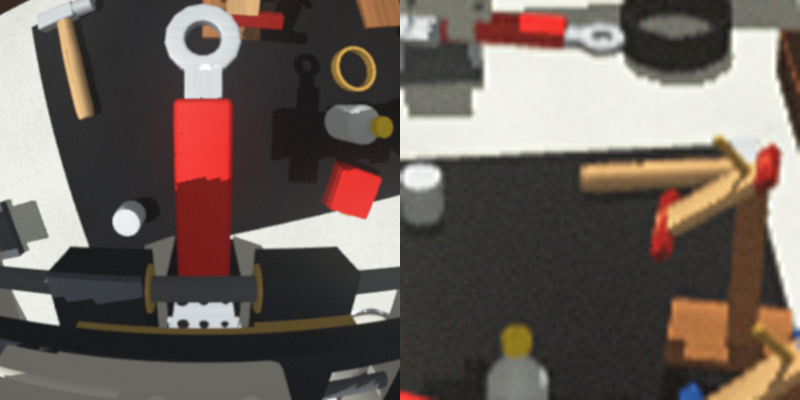

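The tool is held level. In the wrist view the eye is at full pixel (321,38), and the side view shows it well above the peg. I'll compute the eye's position from the wrist depth.

```bash
cat >> h.py <<'E'
def wpt(w,u,v):
    x=np.array([u-w["cx"],v-w["cy"]]);r=np.hypot(*x);a=r/w["fx"]
    q=np.array([*(x/r*np.tan(a)),1.])*w["range_z"][v,u]
    return w["R"].T@(q-w["t"])
def intool(s,p):
    y=s["ee_rot"][2];d=p-s["tool_pos"];return np.round([d[0]*np.cos(y)+d[1]*np.sin(y),d[0]*np.sin(y)-d[1]*np.cos(y),d[2]],4)
E
python3 - <<'E'
from plant import arm
from h import *
s=arm.get_state();w=arm.get_image("wrist")
for n,u,v in(("ringL",295,38),("ringR",347,38),("ringtop",321,11),("ringbot",321,63),("neck",322,90),("grip",322,110),("grip2",322,220)):
    p=wpt(w,u,v);print(n,p.round(4),intool(s,p))
e=wray(w,321.5,38,s["tool_pos"][2]-.0133);print("eye",e.round(4),intool(s,e))
E
```

```text
ringL [0.5573 0.2059 0.2896] [ 0.1151 -0.0127 -0.0134]
ringR [0.5522 0.1811 0.2876] [ 0.1155  0.0125 -0.0154]
ringtop [0.5692 0.1904 0.2872] [ 0.1301 -0.0002 -0.0158]
ringbot [0.542  0.1964 0.2887] [ 0.1022 -0.0002 -0.0143]
neck [0.5286 0.1989 0.2896] [ 0.0886  0.0003 -0.0134]
grip [0.519  0.201  0.2955] [ 0.0787  0.0003 -0.0075]
grip2 [0.4671 0.2126 0.2974] [ 0.0255  0.0003 -0.0056]
eye [0.5542 0.1934 0.2897] [ 1.148e-01  1.000e-04 -1.330e-02]
```

Emit:
{"name": "step_arm", "arguments": {"series": [1,0.5,0.2,0,0,1,0.8,0.25,0,0,1,0.8,0.27,0,0,1,0.8,0.27,0,0,1,0.8,0.27,0,0,1,0.66,0.27,0,0,1,0,0,0.5,0,1,0,0,0.5,0,1,0,0,0.5,0,1,0,0,0,0,1,0,0,0,0]}}

```text
clock: 9.1
tool_pos: [0.5402, 0.157, 0.2651]
ee_rot: [3.141, 0.001, -0.219]
ft_force: [-0.1, -0.3, -2.3]
grip_width: 0.298
grip_force: 30.0
```

```bash
python3 - <<'E'
from plant import arm
from h import *
s=arm.get_state();print(s["tool_pos"],s["ee_rot"],s["joint_pos"].round(2),s["ft_force"])
w=arm.get_image("wrist");d=arm.get_image("side");t=arm.get_image("top")
np.savez("w3.npz",**w);np.savez("t3.npz",**t);np.savez("s3.npz",**d)
f=lambda a,k:cv2.resize(a,None,fx=k,fy=k,interpolation=cv2.INTER_CUBIC)
c=np.zeros((400,800,3),np.uint8);c[:,:400]=f(w["img"][0:100,270:370],4)
c[:200,400:]=f(d["img"][135:185,300:400],4);c[200:,400:]=f(t["img"][95:145,235:335],4)
cv2.imwrite("pics/r3.png",c)
E
```

```text
[0.54021906 0.15701194 0.26505932] [ 3.14117101e+00  1.08882149e-03 -2.19285705e-01] [ 0.24  0.38 -0.72  1.75  0.27  1.12 -2.35] [-0.12897143 -0.28882915 -2.269314  ]
```

View pics/r3.png

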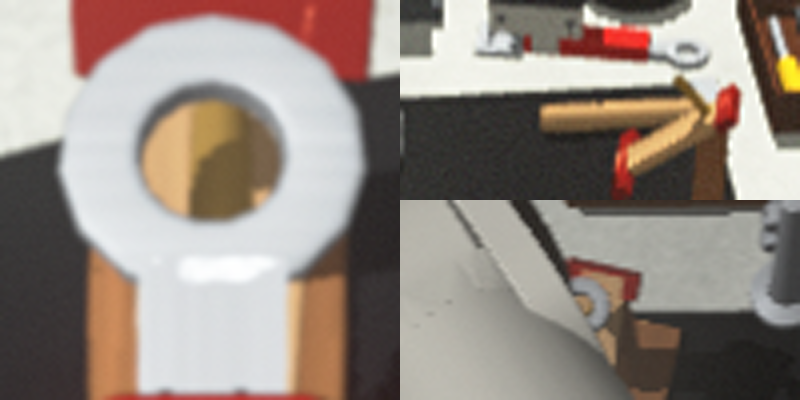

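Through the bore, the wrist crop shows the peg centred at crop x≈217 against the bore centre at 211, so the lateral fit is good to about 0.5 mm. I'll check the fore-aft position from the depth points on the peg.

```bash
python3 - <<'E'
from h import *
from fit import stand
w=dict(np.load("w3.npz"));R,t=stand((.675,.1265,-.22))
for u in(322,324,327):
    for v in range(26,54,4):
        p=wpt(w,u,v);print(u,v,p.round(4),"pegframe mm",((p-t)@R*1000).round(1))
for u,v in((300,40),(350,40),(323,12),(323,64)): 
    p=wpt(w,u,v);print("ring",((p-t)@[np.cos(-.22),np.sin(-.22),0]*1000).round(1),p.round(4),((p-t)@R*1000).round(1)[1])
E
```

```text
322 26 [0.6745 0.1269 0.195 ] pegframe mm [2.8 0.3 4.3]
322 30 [0.6702 0.1279 0.2005] pegframe mm [ 2.9  0.3 11.3]
322 34 [0.6659 0.1288 0.2063] pegframe mm [ 3.3  0.3 18.5]
322 38 [0.6624 0.1296 0.21  ] pegframe mm [ 2.9  0.3 23.7]
322 42 [0.6586 0.1304 0.2153] pegframe mm [ 3.4  0.2 30.3]
322 46 [0.6555 0.1311 0.2179] pegframe mm [ 2.6  0.2 34.3]
322 50 [0.6521 0.1318 0.2228] pegframe mm [ 3.   0.2 40.2]
324 26 [0.6735 0.1258 0.1976] pegframe mm [ 3.9 -1.   6.7]
324 30 [0.6694 0.1267 0.2022] pegframe mm [ 3.6 -1.  12.9]
324 34 [0.6656 0.1276 0.2065] pegframe mm [ 3.4 -1.  18.7]
324 38 [0.6619 0.1284 0.2108] pegframe mm [ 3.3 -1.  24.4]
324 42 [0.6581 0.1293 0.2161] pegframe mm [ 3.7 -1.  30.9]
324 46 [0.6546 0.1301 0.221 ] pegframe mm [ 4.1 -0.9 37. ]
324 50 [0.6518 0.1307 0.2231] pegframe mm [ 3.2 -0.9 40.5]
327 26 [0.6733 0.1238 0.1968] pegframe mm [ 3.5 -3.   5.9]
327 30 [0.6694 0.1247 0.2008] pegframe mm [ 3.  -2.9 11.5]
327 34 [0.6651 0.1258 0.2067] pegframe mm [ 3.5 -2.9 18.9]
327 38 [0.6616 0.1266 0.2105] pegframe mm [ 3.1 -2.8 24.1]
327 42 [0.6581 0.1275 0.2147] pegframe mm [ 3.  -2.8 29.6]
327 46 [0.6546 0.1283 0.219 ] pegframe mm [ 3.1 -2.7 35.3]
327 50 [0.6513 0.1291 0.2235] pegframe mm [ 3.4 -2.6 40.9]
ring -23.8 [0.6541 0.1423 0.2499] 10.9
ring -24.1 [0.6486 0.1187 0.2512] -13.4
ring -8.9 [0.6663 0.1281 0.2498] -0.3
ring -36.4 [0.6394 0.1341 0.2498] -0.4
```

Emit:
{"name": "step_arm", "arguments": {"series": [1,0,0.04,0.3,0,1,0,0,0.3,0,1,0,0,0.2,0,1,0,0,0.12,0,1,0,0,0.1,0,1,0,0,0,0,1,0,0,0,0]}}

```text
clock: 9.95
tool_pos: [0.5403, 0.1557, 0.24]
ee_rot: [3.141, 0.001, -0.22]
ft_force: [-3.1, 0.1, 0.7]
grip_width: 0.298
grip_force: 30.0
```

Emit:
{"name": "step_arm", "arguments": {"series": [1,-0.1,0,0,0,1,0,0,0,0]}}

```text
clock: 10.15
tool_pos: [0.5386, 0.1559, 0.2401]
ee_rot: [-3.141, -0.001, -0.221]
ft_force: [0.3, -0.3, -1.9]
grip_width: 0.302
grip_force: 30.0
```

```bash
python3 - <<'E'
from plant import arm
from h import *
s=arm.get_state();print(s["tool_pos"],s["ft_force"],s["wrist_torque"])
w=arm.get_image("wrist");d=arm.get_image("side")
for n,u,v in(("ringL",298,38),("ringR",348,38),("neck",322,90),("grip",322,110),("grip2",322,200)):
    print(n,intool(s,wpt(w,u,v)))
f=lambda a,k:cv2.resize(a,None,fx=k,fy=k,interpolation=cv2.INTER_CUBIC)
c=np.zeros((400,800,3),np.uint8);c[:,:400]=f(w["img"][0:100,270:370],4)
c[:,400:]=f(d["img"][120:200,310:390],5)
cv2.imwrite("pics/r4.png",c)
E
```

```text
[0.53858051 0.15592768 0.2400535 ] [ 0.33730813 -0.29082343 -1.8992259 ] [0.07993077 0.09319472 0.01981481]
ringL [ 0.1138 -0.0109 -0.0085]
ringR [ 0.114   0.0125 -0.0093]
neck [ 0.0884  0.0003 -0.0105]
grip [ 0.0787  0.0003 -0.0035]
grip2 [ 0.0358  0.0003 -0.0055]
```

View pics/r4.png

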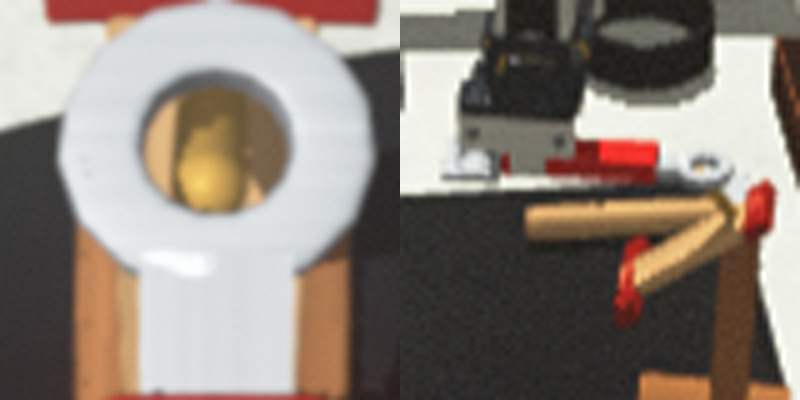

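The ring now clears the tip: the wrist crop shows the tip at (210,180), inside the bore (centre 215,140). It had rested on the tip's front before the 2 mm shift. I'll lower it into engagement and start tilting.

Emit:
{"name": "step_arm", "arguments": {"series": [1,0,-0.03,0.16,0,1,0,0,0.16,0,1,0,0,0.16,0,1,0,0,0.16,0,1,0,0,0.16,0,1,0,0,0.16,0,1,0,0,0,0]}}

```text
clock: 10.95
tool_pos: [0.5393, 0.1566, 0.2159]
ee_rot: [-3.141, -0.001, -0.221]
ft_force: [2.9, -1.2, 1.5]
grip_width: 0.301
grip_force: 30.0
```

```bash
cat > chk.py <<'E'
from plant import arm
from h import *
s=arm.get_state();print(s["tool_pos"].round(4),s["ft_force"].round(1),s["grip_width"],s["joint_pos"].round(2))
w=arm.get_image("wrist");P=[]
for u,v in((322,100),(322,110),(322,130),(322,160),(322,200)):
    p=intool(s,wpt(w,u,v));P.append(p);print(u,v,p,w["img"][v,u])
for v in range(6,96,10): print(v,intool(s,wpt(w,298,v)),intool(s,wpt(w,322,v)))
E
python3 chk.py
```

```text
[0.5393 0.1566 0.2159] [ 2.9 -1.2  1.5] 0.3010606647483105 [ 0.22  0.43 -0.7   1.8   0.32  1.03 -2.39]
322 100 [0.0829 0.0004 0.0044] [ 44  46 172]
322 110 [0.0786 0.0004 0.0048] [ 60  65 242]
322 130 [0.0699 0.0003 0.0038] [ 56  61 242]
322 160 [0.0565 0.0003 0.0024] [ 54  60 242]
322 200 [ 0.0371  0.0003 -0.001 ] [ 24  24 119]
6 [ 0.1257 -0.01    0.0047] [0.1257 0.0004 0.004 ]
16 [ 0.1212 -0.01    0.0036] [0.1219 0.0003 0.0008]
26 [ 0.1164 -0.01    0.0035] [0.115  0.0004 0.0077]
36 [ 0.1123 -0.0101  0.0013] [0.1103 0.0004 0.0086]
46 [ 0.1075 -0.0101  0.0019] [0.107  0.0004 0.0034]
56 [ 0.1029 -0.0101  0.0018] [0.1028 0.0004 0.0013]
66 [ 0.1068 -0.0143 -0.0521] [ 0.0986  0.0003 -0.0006]
76 [ 0.1013 -0.0148 -0.0583] [ 0.0939  0.0003 -0.0001]
86 [ 0.1084 -0.0265 -0.205 ] [ 0.0895  0.0003 -0.0016]
```

The tool has tilted to about 8° and the peg tip sticks out through the bore, so the method works. Continuing.

Emit:
{"name": "step_arm", "arguments": {"series": [1,0.08,0,0.3,0,1,0.09,0,0.3,0,1,0.11,0,0.3,0,1,0.13,0,0.29,0,1,0.14,0,0.29,0,1,0.15,0,0.29,0,1,0,0,0,0]}}

```text
clock: 11.7
tool_pos: [0.5564, 0.1526, 0.1707]
ee_rot: [-3.141, 0.0, -0.221]
ft_force: [3.3, -0.4, -0.5]
grip_width: 0.3
grip_force: 30.0
```

```bash
python3 chk.py
```

```text
[0.5564 0.1526 0.1707] [ 3.3 -0.4 -0.5] 0.3000253533050995 [ 0.19  0.51 -0.66  1.8   0.37  0.96 -2.41]
322 100 [0.0822 0.0004 0.0193] [208 204 201]
322 110 [0.0783 0.0004 0.0223] [ 39  41 157]
322 130 [0.0709 0.0004 0.0243] [ 45  50 233]
322 160 [0.0588 0.0004 0.0178] [ 44  49 234]
322 200 [0.0407 0.0004 0.0115] [ 25  27 118]
6 [ 0.1151 -0.0076  0.0337] [0.1159 0.0005 0.0309]
16 [ 0.1121 -0.0078  0.0312] [0.1096 0.0005 0.0383]
26 [ 0.1092 -0.008   0.0282] [0.1038 0.0005 0.046 ]
36 [ 0.1055 -0.008   0.0274] [0.0992 0.0005 0.0516]
46 [ 0.1019 -0.0081  0.0269] [0.0957 0.0005 0.0539]
56 [ 0.0984 -0.0082  0.0254] [0.093  0.0005 0.0532]
66 [ 0.0947 -0.0082  0.0248] [0.0902 0.0005 0.0533]
76 [ 0.0945 -0.0105 -0.0041] [0.0909 0.0004 0.0245]
86 [ 0.0901 -0.0107 -0.0069] [0.0875 0.0004 0.0207]
```

Emit:
{"name": "step_arm", "arguments": {"series": [1,0.18,0,0.27,0,1,0.18,0,0.27,0,1,0.18,0,0.27,0,1,0.16,0,0.2,0,1,0.16,0,0.2,0,1,0,0,0,0]}}

```text
clock: 12.35
tool_pos: [0.5767, 0.1479, 0.1405]
ee_rot: [3.141, 0.001, -0.221]
ft_force: [-2.0, 1.0, -1.4]
grip_width: 0.3
grip_force: 30.0
```

```bash
python3 chk.py|head -8
```

```text
[0.5767 0.1479 0.1405] [-2.   1.  -1.4] 0.2996498489354357 [ 0.18  0.57 -0.63  1.77  0.41  0.93 -2.42]
322 100 [0.0796 0.0006 0.0797] [ 73 142 179]
322 110 [0.0777 0.0006 0.0818] [ 73 141 178]
322 130 [0.0741 0.0006 0.0832] [ 94 191 233]
322 160 [0.0626 0.0005 0.0427] [ 52  73 224]
322 200 [0.0462 0.0004 0.0307] [ 41  47 224]
6 [ 0.1034 -0.0051  0.0658] [0.1033 0.0005 0.0657]
16 [ 0.1012 -0.0051  0.0644] [0.101  0.0005 0.0647]
```

Emit:
{"name": "step_arm", "arguments": {"series": [1,0.1,0,0.1,0,1,0.1,0,0.1,0,1,0,0,0,0,1,0,0,0,0]}}

```text
clock: 12.8
tool_pos: [0.581, 0.1474, 0.1372]
ee_rot: [3.141, 0.001, -0.221]
ft_force: [-6.0, -0.2, 4.2]
grip_width: 0.303
grip_force: 30.0
```

```bash
python3 chk.py|head -8;  python3 - <<'E'
from plant import arm
from h import *
w=arm.get_image("wrist");d=arm.get_image("side")
f=lambda a,k:cv2.resize(a,None,fx=k,fy=k,interpolation=cv2.INTER_CUBIC)
c=np.zeros((400,800,3),np.uint8);c[:,:400]=w["img"][0:400,120:520]
c[:,400:]=f(d["img"][130:210,320:400],5)
cv2.imwrite("pics/r5.png",c)
E
```

```text
[0.581  0.1474 0.1372] [-6.  -0.2  4.2] 0.30339454865645765 [ 0.17  0.58 -0.63  1.77  0.42  0.93 -2.42]
322 100 [0.0797 0.0006 0.0779] [ 75 146 183]
322 110 [0.0777 0.0006 0.0799] [ 76 147 184]
322 130 [0.0742 0.0006 0.0846] [ 73 146 185]
322 160 [0.0695 0.0006 0.0884] [104 214 246]
322 200 [0.048  0.0004 0.037 ] [ 40  45 220]
6 [ 0.1006 -0.0045  0.0734] [0.1006 0.0006 0.0732]
16 [ 0.099  -0.0046  0.071 ] [0.0986 0.0006 0.0723]
```

View pics/r5.png

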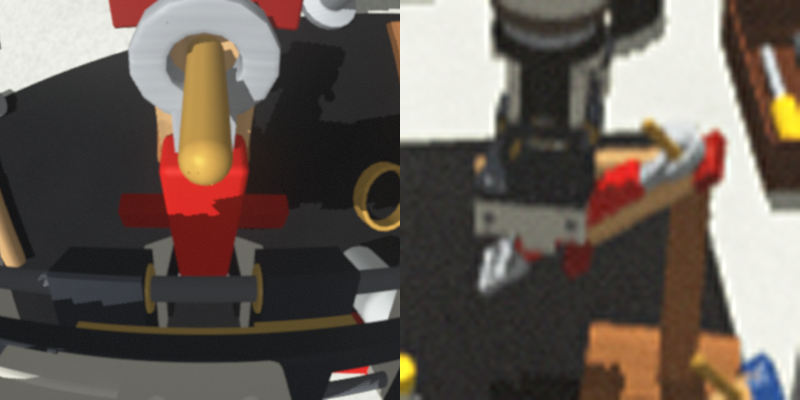

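The red tool is seated. The wrist view shows the peg fully through the eye, and the side view shows the tool lying along the rest. Releasing and rising.

Emit:
{"name": "step_arm", "arguments": {"series": [-0.2,0,0,0,0,-0.2,0,0,0,0,-0.2,0,0,0,0,-0.2,0,0,-0.4,0,-0.2,0,0,-1,0,-0.2,0,0,-1,0,-0.2,0,0,-1,0,-0.2,0,0,-1,0,-0.2,0,0,-1,0,-0.2,0,0,-1,0,-0.2,0,0,0,0]}}

```text
clock: 14.05
tool_pos: [0.5837, 0.1482, 0.3014]
ee_rot: [-3.138, -0.007, -0.221]
ft_force: [1.5, -0.4, 0.2]
grip_width: 0.603
grip_force: 0.0
```

```bash
cat > hung.py <<'E'
import sys
from plant import arm
from h import *
from fit import stand
col=sys.argv[1];R,t=stand((.675,.1265,-.22) if col=="red" else (.672,-.110,.05))
print(arm.get_state()["tool_pos"].round(4))
for n in("side","top"):
    d=arm.get_image(n);W=cloud(d);P=((W-t)@R)*1000
    k=masks(d)[col]&(abs(P[...,1])<18)&(P[...,0]<-15)&(P[...,0]>-150)&(abs(P[...,2])<40)
    Q=P[k]
    if len(Q)<10: print(n,"few");continue
    a,b=np.polyfit(Q[:,0],Q[:,2],1);print(n,len(Q),"x",np.percentile(Q[:,0],[2,98]).round(1),"y",np.median(Q[:,1]).round(1),"z",np.percentile(Q[:,2],[5,50,95]).round(1),"slope deg",np.degrees(np.arctan(a)).round(1))
E
python3 hung.py red
```

```text
[0.5837 0.1482 0.3014]
side 159 x [-138.7  -39.9] y -11.2 z [ 3.3 16.2 19.8] slope deg -0.4
top few
```

Red hangs flush: the grip top is 18 mm off the face, the slope is within 0.5°, and the grip lies at x ≈ -139 to -40, as expected. Now the blue tool.

Emit:
{"name": "step_arm", "arguments": {"series": [-0.1,-0.15,0.6,0,0,-0.1,-0.15,1,0,0,-0.1,-0.15,1,0,0,-0.1,-0.15,1,0,0,-0.1,-0.15,1,0,0,-0.1,-0.15,1,0,0,-0.1,-0.15,1,0,0,-0.1,-0.15,1,0,0,-0.1,-0.15,1,0,0,-0.1,-0.15,1,0,0,-0.1,-0.15,1,0,0,-0.1,-0.15,1,0,0]}}

```text
clock: 15.35
tool_pos: [0.4719, -0.1277, 0.2953]
ee_rot: [3.141, 0.003, -0.222]
ft_force: [0.7, 0.3, -0.0]
grip_width: 0.551
grip_force: 0.0
```

Emit:
{"name": "step_arm", "arguments": {"series": [-0.1,-0.15,1,0,0,-0.1,-0.15,1,0,0,-0.1,-0.15,1,0,0,-0.1,-0.15,1,0,0,-0.1,-0.15,1,0,0,-0.1,-0.15,1,0,0,-0.1,0,0,0,0.85,-0.1,0,0,0,0.85,-0.1,0,0,0,0.85,-0.1,0,0,0,0.85,-0.1,0,0,0,0.84,-0.1,0,0,0,0]}}

```text
clock: 16.55
tool_pos: [0.4176, -0.2676, 0.2954]
ee_rot: [3.141, 0.002, -0.732]
ft_force: [0.8, -0.3, 0.4]
grip_width: 0.547
grip_force: 0.0
```

Emit:
{"name": "step_arm", "arguments": {"series": [-0.1,0,0,0.8,0,-0.1,0,0,0.8,0,-0.1,0,0,0.8,0,-0.1,0,0,0.8,0,-0.1,0,0,0.8,0,-0.1,0,0,0.5,0,-0.1,0,0,0,0,-0.1,0,0,0,0]}}

```text
clock: 17.35
tool_pos: [0.4192, -0.2675, 0.1842]
ee_rot: [-3.141, 0.0, -0.729]
ft_force: [-0.1, 0.6, 0.6]
grip_width: 0.55
grip_force: 0.0
```

```bash
python3 - <<'E'
from plant import arm
from h import *
s=arm.get_state();print(s["tool_pos"],s["ee_rot"],s["joint_pos"].round(2))
w=arm.get_image("wrist");np.savez("w5.npz",**w)
cv2.imwrite("pics/b1.png",cv2.resize(w["img"][0:300,120:520],None,fx=2,fy=2))
m=masks(w)["blue"];n,l,st,ce=cv2.connectedComponentsWithStats(m.astype(np.uint8));i=1+np.argmax(st[1:,4]);print(st[i])
v,u=np.nonzero(l==i);P=np.array([wpt(w,a,b) for a,b in zip(u[::7],v[::7])]);P=P[(P[:,2]>.012)&(P[:,2]<.026)]
r=cv2.minAreaRect((P[:,:2]*1000).astype(np.float32));print("rect",r)
_,_,V=np.linalg.svd(P[:,:2]-P[:,:2].mean(0));a=V[0]*np.sign(V[0][0]);c=np.array(r[0])/1000
print("yaw",np.arctan2(a[1],a[0]),"eye",c+.083*a,"tgt(x=8)",c+.016*a,intool(s,np.array([*(c+.016*a),.02])))
E
```

```text
[ 0.4191731  -0.26750795  0.18416524] [-3.14146560e+00  2.79989497e-04 -7.28798154e-01] [ 0.88  0.3  -0.43  1.99  0.16  0.88 -1.93]
[ 306  152   30   96 2675]
rect ((410.5644836425781, -258.025634765625), (27.55816650390625, 100.38399505615234), 48.09465789794922)
yaw -0.7484909997065767 eye [ 0.47137996 -0.31450995] tgt(x=8) [ 0.42228795 -0.26891418] [ 0.0033 -0.001  -0.1642]
```

View pics/b1.png

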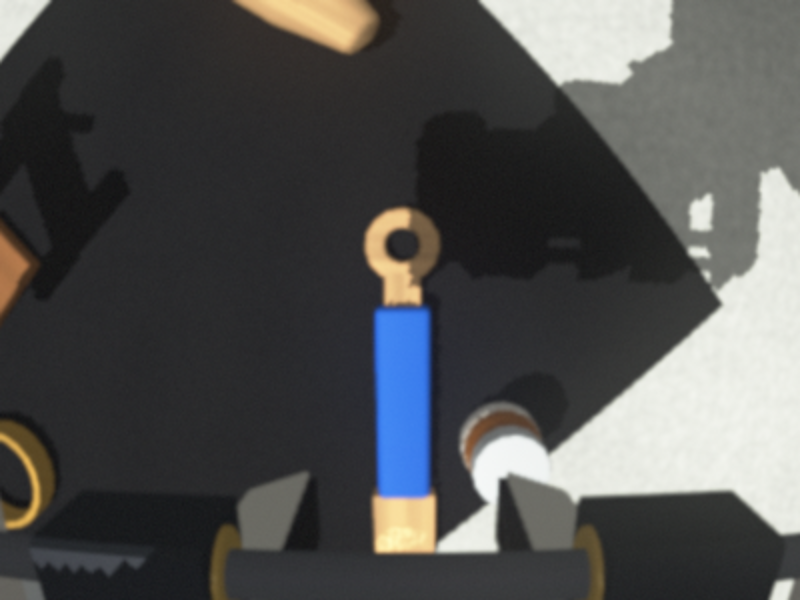

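```bash
python3 - <<'E'
from plant import arm
from h import *
s=arm.get_state();w=dict(np.load("w5.npz"))
for n,u,v,z in(("eye",321,122.5,.01),("gripfront",321.5,154,.018),("gripback",321.5,248,.018),("jarcap",376,235,.052)):
    print(n,intool(s,wray(w,u,v,z)))
E
```

```text
eye [ 0.0681 -0.0014 -0.1747]
gripfront [ 0.0371 -0.0009 -0.1667]
gripback [-0.064  -0.001  -0.1667]
jarcap [-0.0351  0.0511 -0.1327]
```

The wrist crop shows the tool centred, with its eye at (402,245). The jar is about 35 mm back and 51 mm to the right, so I can't grasp near the tail here. I'll grip forward, shift the tool away from the jar, and regrip at the tail.

Emit:
{"name": "step_arm", "arguments": {"series": [0.1,0.12,-0.04,1,0,0.1,0,0,1,0,0.1,0,0,1,0,0.1,0,0,1,0,0.1,0,0,1,0,0.1,0,0,0.9,0,0.1,0,0,0.4,0,0.1,0,0,0.12,0,0.1,0,0,0,0,0.1,0,0,0,0]}}

```text
clock: 18.4
tool_pos: [0.4231, -0.2692, 0.0247]
ee_rot: [-3.141, -0.002, -0.729]
ft_force: [0.6, -0.4, -0.3]
grip_width: 0.453
grip_force: 0.0
```

Emit:
{"name": "step_arm", "arguments": {"series": [1,0,0,0,0,1,0,0,0,0,1,0,0,0,0,1,0,0,0,0,1,0,0,0,0]}}

```text
clock: 18.9
tool_pos: [0.4228, -0.269, 0.0243]
ee_rot: [-3.142, -0.001, -0.73]
ft_force: [-0.6, 0.1, 6.4]
grip_width: 0.297
grip_force: 30.0
```

Emit:
{"name": "step_arm", "arguments": {"series": [1,0,0,-0.4,0,1,0,0,-0.4,0,1,0,-0.6,0,0,1,0,-0.6,0,0,1,0,-0.6,0,0,1,0,-0.6,0,0,1,0,0,0,0,1,0,0,0.4,0,1,0,0,0.36,0,1,0,0,0,0,1,0,0,0,0]}}

```text
clock: 20.0
tool_pos: [0.461, -0.2244, 0.0235]
ee_rot: [3.141, 0.002, -0.731]
ft_force: [0.1, -0.4, -2.0]
grip_width: 0.304
grip_force: 30.0
```

Emit:
{"name": "step_arm", "arguments": {"series": [0,0,0,0,0,0,0,0,0,0,0,0,0,0,0,0,-0.4,0,0,0,0,-0.6,0,0,0,0,-0.6,0,0,0,0,-0.48,0,0,0,0,0,0,0,0,0,0,0,0,0]}}

```text
clock: 20.9
tool_pos: [0.4237, -0.1894, 0.0248]
ee_rot: [-3.141, -0.001, -0.729]
ft_force: [0.8, -0.5, -0.7]
grip_width: 0.497
grip_force: 0.0
```

```bash
python3 - <<'E'
from plant import arm
from h import *
s=arm.get_state();print(s["tool_pos"],s["ee_rot"],s["ft_force"])
w=arm.get_image("wrist");m=masks(w)["blue"];n,l,st,ce=cv2.connectedComponentsWithStats(m.astype(np.uint8));i=1+np.argmax(st[1:,4]);print(st[i])
u,v=st[i][0]+st[i][2]/2,st[i][1];print("gripfront",intool(s,wray(w,u,v,.018)))
h=w["img"][max(0,v-60):v].astype(int);k=(h[...,2]>150)&(h[...,2]-h[...,0]>40);k[:,:280]=0;k[:,370:]=0
b,a=np.nonzero(k);print("eye ring u",a.min(),a.max(),"v",b.min()+max(0,v-60),b.max()+max(0,v-60))
E
```

```text
[ 0.42374524 -0.1893759   0.02479428] [-3.14141321e+00 -8.62552109e-04 -7.29199147e-01] [ 0.75128703 -0.51260339 -0.65573006]
[  296    98    60   179 10016]
gripfront [ 0.0848  0.002  -0.0068]
eye ring u 289 363 v 38 97
```

Emit:
{"name": "step_arm", "arguments": {"series": [1,0,0,0.05,0,1,0,0,0,0,1,0,0,0,0,1,0,0,0,0,1,0,0,0,0,1,0,0,-0.4,0,1,0,0,-0.8,0,1,0,0,-1,0,1,0,0,-1,0,1,0,0,-1,0,1,0,0,-1,0,1,0,0,-1,0]}}

```text
clock: 22.15
tool_pos: [0.423, -0.1889, 0.1798]
ee_rot: [3.142, 0.0, -0.729]
ft_force: [0.1, -0.4, -1.3]
grip_width: 0.3
grip_force: 30.0
```

Emit:
{"name": "step_arm", "arguments": {"series": [1,0,0,-1,0,1,0,0,-1,0,1,0,0,-1,0,1,0,0,-1,0,1,0,0,-0.8,-0.81,1,0,0,0,-0.81,1,0,0,0,-0.81,1,0,0,0,-0.81,1,0,0,0,-0.81,1,0,0,0,-0.81,1,0,0,0,-0.81,1,0,0,0,-0.81]}}

```text
clock: 23.35
tool_pos: [0.4228, -0.1887, 0.2986]
ee_rot: [-3.142, 0.0, 0.053]
ft_force: [0.0, 0.4, -1.0]
grip_width: 0.303
grip_force: 30.0
```

Emit:
{"name": "step_arm", "arguments": {"series": [1,0.5,-0.3,0,0,1,0.8,-0.5,0,0,1,0.8,-0.5,0,0,1,0.8,-0.5,0,0,1,0.8,-0.5,0,0,1,0.8,-0.38,0,0,1,0,0,0,0,1,0,0,0,0]}}

```text
clock: 24.15
tool_pos: [0.532, -0.1164, 0.2983]
ee_rot: [-3.141, 0.001, 0.049]
ft_force: [-0.6, -0.3, -1.3]
grip_width: 0.303
grip_force: 30.0
```

Lower to z ≈ 0.256 and check through the bore, using the last allowed full picture sparingly (9 used so far).

Emit:
{"name": "step_arm", "arguments": {"series": [1,0,0,0.5,0,1,0,0,0.5,0,1,0,0,0.5,0,1,0,0,0.2,0,1,0,0,0,0,1,0,0,0,0]}}

```text
clock: 24.75
tool_pos: [0.5327, -0.117, 0.2558]
ee_rot: [-3.141, -0.0, 0.048]
ft_force: [0.0, -0.6, -1.4]
grip_width: 0.304
grip_force: 30.0
```

```bash
python3 - <<'E'
from plant import arm
from h import *
from fit import stand
R,t=stand((.672,-.110,.05))
s=arm.get_state();print(s["tool_pos"],s["ee_rot"][2],s["joint_pos"].round(2))
w=arm.get_image("wrist");np.savez("w6.npz",**w)
P=np.array([[wpt(w,u,v) for u in range(285,362)] for v in range(0,100)])
T=P-s["tool_pos"];y=s["ee_rot"][2];tx=T[...,0]*np.cos(y)+T[...,1]*np.sin(y);ty=T[...,0]*np.sin(y)-T[...,1]*np.cos(y);tz=T[...,2]
ring=(tz>-.028)&(tz<-.006)&(tx>.085)
v,u=np.nonzero(ring);print("ring v",v.min(),v.max(),"u",u.min()+285,u.max()+285,"z",np.median(tz[ring]).round(4),"x",tx[ring].min().round(4),tx[ring].max().round(4),"y",ty[ring].min().round(4),ty[ring].max().round(4))
hsv=cv2.cvtColor(w["img"],cv2.COLOR_BGR2HSV)[0:100,285:362]
G=(P-t)@R*1000
# peg points: inside bore, off the face
k=(G[...,2]>8)&(G[...,2]<46)&(abs(G[...,1])<9)&(abs(G[...,0])<9)&~ring&(P[...,2]<s["tool_pos"][2]-.029)
Q=G[k];print("peg n",len(Q),"y",np.percentile(Q[:,1],[2,50,98]).round(1),"x",np.percentile(Q[:,0],[50,98]).round(1),"z",Q[:,2].min().round(1),Q[:,2].max().round(1))
Q2=np.c_[tx[k],ty[k],tz[k]];print("peg in tool: y",np.percentile(Q2[:,1],[2,50,98]).round(4));i=np.argsort(G[k][:,2])[-6:];print(Q2[i].round(4),Q[i].round(1))
f=lambda a,q:cv2.resize(a,None,fx=q,fy=q,interpolation=cv2.INTER_CUBIC)
cv2.imwrite("pics/b2.png",f(w["img"][0:100,270:370],4))
E
```

```text
[ 0.53266321 -0.11695449  0.25578365] 0.04804942460255046 [ 0.64  0.32 -0.58  1.8   0.2   1.08 -1.53]
ring v 4 97 u 286 361 z -0.0143 x 0.085 0.1335 y -0.0175 0.0196
peg n 495 y [-6.3 -1.6  3.1] x [1.9 3.3] z 8.6 46.0
peg in tool: y [-0.0033  0.0014  0.0061]
[[ 0.1103  0.003  -0.0305]
 [ 0.1098  0.0003 -0.0309]
 [ 0.1097  0.0019 -0.0308]
 [ 0.1102  0.0003 -0.0304]
 [ 0.1092  0.0024 -0.0312]
 [ 0.1097  0.0014 -0.0308]] [[ 0.2 -3.2 45.8]
 [-0.4 -0.5 45.9]
 [-0.3 -2.1 45.9]
 [ 0.3 -0.5 46. ]
 [-0.9 -2.6 46. ]
 [-0.3 -1.6 46. ]]
```

View pics/b2.png

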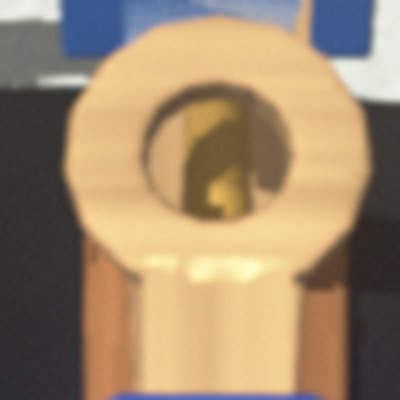

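The bore centre (216,152) and the peg (x≈216) line up laterally to within 0.5 mm, and the tip sits about 2 mm front of the bore centre, as wanted. Lowering to hook.

Emit:
{"name": "step_arm", "arguments": {"series": [1,0,0,0.16,0,1,0,0,0.16,0,1,0,0,0.16,0,1,0,0,0.16,0,1,0,0,0.16,0,1,0,0,0,0,1,0,0,0,0]}}

```text
clock: 25.5
tool_pos: [0.5327, -0.1169, 0.2358]
ee_rot: [-3.141, -0.0, 0.048]
ft_force: [0.7, -0.2, -0.9]
grip_width: 0.301
grip_force: 30.0
```

Emit:
{"name": "step_arm", "arguments": {"series": [1,0,0,0.16,0,1,0,0,0.16,0,1,0,0,0.16,0,1,0,0,0.16,0,1,0,0,0.16,0,1,0,0,0,0]}}

```text
clock: 26.1
tool_pos: [0.533, -0.117, 0.2155]
ee_rot: [-3.141, -0.001, 0.048]
ft_force: [3.4, -0.6, 0.2]
grip_width: 0.305
grip_force: 30.0
```

```bash
python3 chk.py
```

```text
[ 0.533  -0.117   0.2155] [ 3.4 -0.6  0.2] 0.30467702465149743 [ 0.63  0.37 -0.57  1.84  0.23  1.   -1.56]
322 100 [0.0827 0.0004 0.0038] [183  90  53]
322 110 [0.0783 0.0004 0.0043] [235 125  63]
322 130 [0.0697 0.0004 0.006 ] [236 124  60]
322 160 [0.0562 0.0003 0.0024] [236 123  54]
322 200 [ 0.0371  0.0003 -0.0002] [237 123  54]
6 [ 0.1256 -0.01    0.0042] [0.1253 0.0004 0.0044]
16 [ 0.1211 -0.01    0.0031] [ 0.1222  0.0004 -0.0007]
26 [ 0.1163 -0.01    0.0031] [0.1149 0.0004 0.0072]
36 [ 0.1117 -0.01    0.0028] [0.1099 0.0004 0.0092]
46 [ 0.1072 -0.01    0.002 ] [0.1067 0.0004 0.0037]
56 [ 0.1028 -0.0101  0.0007] [0.1024 0.0004 0.0023]
66 [ 0.1067 -0.0143 -0.0527] [0.098  0.0004 0.0017]
76 [ 0.1009 -0.0147 -0.0571] [ 0.0938  0.0004 -0.0014]
86 [ 0.108  -0.0263 -0.204 ] [0.0892 0.0004 0.    ]
```

Same state as red was at this point. I'll repeat the tilt and slide.

Emit:
{"name": "step_arm", "arguments": {"series": [1,0.08,0,0.3,0,1,0.09,0,0.3,0,1,0.11,0,0.3,0,1,0.13,0,0.29,0,1,0.14,0,0.29,0,1,0.15,0,0.29,0,1,0,0,0,0]}}

```text
clock: 26.85
tool_pos: [0.5508, -0.1158, 0.1706]
ee_rot: [-3.141, -0.001, 0.048]
ft_force: [3.9, 0.6, -0.0]
grip_width: 0.304
grip_force: 30.0
```

Emit:
{"name": "step_arm", "arguments": {"series": [1,0.18,0,0.27,0,1,0.18,0,0.27,0,1,0.18,0,0.27,0,1,0.16,0,0.2,0,1,0.16,0,0.2,0,1,0,0,0,0]}}

```text
clock: 27.45
tool_pos: [0.5717, -0.1149, 0.1404]
ee_rot: [-3.141, 0.001, 0.048]
ft_force: [-3.1, -0.3, -1.7]
grip_width: 0.3
grip_force: 30.0
```

```bash
python3 chk.py|head -8
```

```text
[ 0.5717 -0.1149  0.1404] [-3.1 -0.3 -1.7] 0.29968812843291176 [ 0.55  0.53 -0.52  1.81  0.32  0.89 -1.64]
322 100 [0.0794 0.0007 0.0798] [ 78 155 198]
322 110 [0.0775 0.0007 0.0799] [ 80 157 199]
322 130 [0.074  0.0007 0.085 ] [ 97 194 235]
322 160 [0.0683 0.0007 0.0819] [ 89 131 162]
322 200 [0.0463 0.0005 0.0321] [210 102  45]
6 [ 0.1031 -0.005   0.0661] [0.1028 0.0006 0.0664]
16 [ 0.1008 -0.005   0.0649] [0.1007 0.0006 0.0649]
```

Emit:
{"name": "step_arm", "arguments": {"series": [1,0.1,0,0.1,0,1,0.1,0,0.1,0,1,0,0,0,0,1,0,0,0,0]}}

```text
clock: 27.9
tool_pos: [0.5759, -0.1149, 0.1369]
ee_rot: [3.141, 0.001, 0.048]
ft_force: [-5.3, -0.4, 6.2]
grip_width: 0.301
grip_force: 30.0
```

Emit:
{"name": "step_arm", "arguments": {"series": [-0.2,0,0,0,0,-0.2,0,0,0,0,-0.2,0,0,0,0,-0.2,0,0,-0.4,0,-0.2,0,0,-1,0,-0.2,0,0,-1,0,-0.2,0,0,-1,0,-0.2,0,0,-1,0,-0.2,0,0,-1,0,-0.2,0,0,-1,0,-0.2,0,0,-1,0,-0.2,0,0,0,0]}}

```text
clock: 29.1
tool_pos: [0.5789, -0.1146, 0.3262]
ee_rot: [3.14, -0.008, 0.048]
ft_force: [0.2, -0.2, 0.7]
grip_width: 0.6
grip_force: 0.0
```

Emit:
{"name": "step_arm", "arguments": {"series": [-0.2,0,0.8,0,0,-0.2,0,0.8,0,0,-0.2,0,0.8,0,0,-0.2,-0.3,0.8,0,0,-0.2,-0.4,0.8,0,0,-0.2,-0.4,0.8,0,0,-0.2,-0.4,0.8,0,0,-0.2,-0.4,0.8,0,0,-0.2,0,0.8,0,0,-0.2,0,0,0,0,-0.2,0,0,0,0]}}

```text
clock: 30.2
tool_pos: [0.5381, -0.2966, 0.321]
ee_rot: [-3.14, -0.0, 0.048]
ft_force: [-0.3, -0.2, -0.5]
grip_width: 0.601
grip_force: 0.0
```

```bash
python3 hung.py blue; python3 hung.py red; python3 - <<'E'
from plant import arm
from h import *
d=arm.get_image("side");t=arm.get_image("top")
f=lambda a,k:cv2.resize(a,None,fx=k,fy=k,interpolation=cv2.INTER_CUBIC)
c=np.zeros((600,800,3),np.uint8)
c[:,:400]=f(d["img"][130:280,320:420],4);c[:300,400:]=f(t["img"][90:180,245:365],3.3334)[:300,:400];c[300:,400:]=f(t["img"][90:180,330:450],3.3334)[:300,:400]
cv2.imwrite("pics/end.png",c)
E
```

```text
[ 0.5381 -0.2966  0.321 ]
side 20 x [-45.2 -39.6] y -9.1 z [ 6.4 15.8 20. ] slope deg -19.9
top 348 x [-136.9  -37.4] y 1.6 z [10.1 17.6 20.8] slope deg 0.4
[ 0.5385 -0.2952  0.3212]
side few
top 318 x [-135.   -37.9] y -0.3 z [14.5 18.  21.1] slope deg -0.4
```

View pics/end.png

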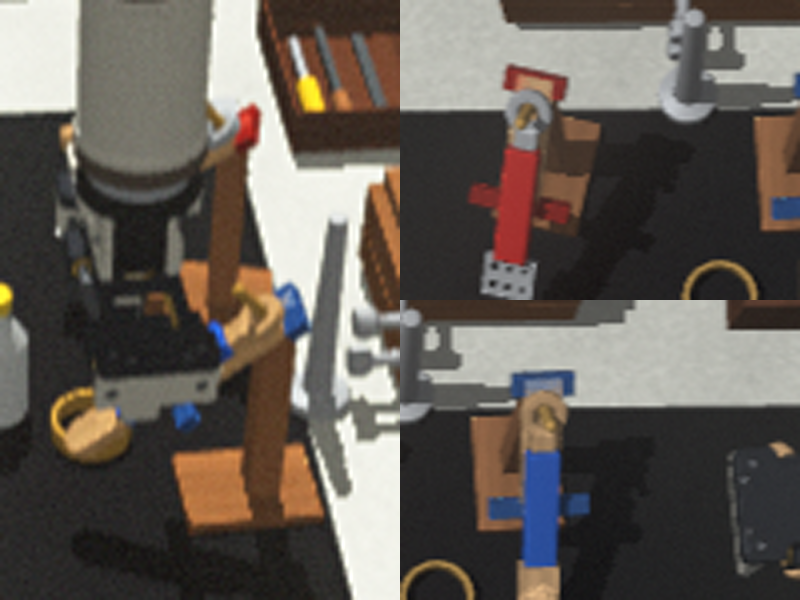

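Both tools hang flush on their pegs: the red plate is at about (510,275) and the blue grip at about (541,500) in the picture, and the gripper is clear. I'll check the bystanders, then hand in.

```bash
python3 - <<'E'
from plant import arm
from h import *
d0=dict(np.load("top0.npz"));d=arm.get_image("top");W0,W=cloud(d0),cloud(d)
for n,(u,v) in dict(tin=(217,228),jar=(426,240),bottle=(330,202),box=(330,237),mandrel=(331,95)).items(): print(n,W0[v,u].round(3),W[v,u].round(3))
print(arm.close_job())
E
```

```text
tin [0.396 0.337 0.046] [0.396 0.337 0.045]
jar [ 0.356 -0.277  0.053] [ 0.356 -0.277  0.05 ]
bottle [0.461 0.004 0.13 ] [0.461 0.004 0.129]
box [0.367 0.003 0.044] [0.367 0.003 0.038]
mandrel [0.742 0.    0.199] [0.743 0.    0.195]
the job is handed in; nothing more can be done
None
```

Both tools hang fully home on their own pegs, red first and then blue, and the job is handed in at about 30 s; tin, jar, bottle, box and mandrel have not moved (bangle, hammer and form not re-measured).

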